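# Set the drying timer's thumbwheel to 5 and start it

### The job

Set the drying timer: roll its numbered thumbwheel on until the 5 stands squarely at the top between the red pointers, and take the finger off it. Only then press the green start button fully down and let it go, leaving the wheel at 5 and the glassware beside the timer undisturbed.

Things in the scene. Friction and masses are not known exactly. Their poses are not given: they have to be found in the camera images.
- timer: Grey bench timer: a flat case 140 (x) x 200 (y) x 62 mm high, fixed to the worktop; place and yaw differ each time. Origin: centre of its underside; x points away from the robot, y left, z up. In its left half (y = +38 mm) a numbered wheel stands out of a black bezel; in its right half (x = -5, y = -58 mm) is the green start button, an amber lamp behind it.
- wheel_top (a point): Highest point of the unpressed thumbwheel, 86 mm above the worktop, 24 mm above the case (fixed on the case; axes as the timer's). The wheel is a smooth drum, radius 36, width 36 mm, axle along the timer's y: black rims, white band with black numerals. Black cheeks, 5 mm thick and 8 mm lower than the wheel, stand 2 mm beside its faces and carry the red pointers.
- wheel (a joint): Angle of the thumbwheel in rad: 0 with the 0 on top, 0.785 (45 degrees) more for each next number up to 7; 3.927 with the 5 on top. It grows as the wheel's top is rolled away from the robot (timer's +x). Numerals read upright from the robot's side. No clicks; light friction (0.03 N m) holds it where it is left. Stops at -0.1 and 5.6. It starts between 0 and 2.4.
- start_top (a point): Centre of the top of the green round start button (28 mm across), on a black housing on the case; it is pressed straight down.
- start (a joint): Travel of the start button in m: 0 up, 0.006 fully down; a spring of about 5 N pushes it back up.
- flask: Clear squat flask, 98 mm across and 110 high, loose on the worktop to the right of the timer; a bystander. Origin: centre of its underside.
- beaker_0: Clear beaker, 59 mm across and 80 high, loose on the worktop to the right of the timer, nearer the robot; a bystander. Origin: centre of its underside.
- wheel_mount (a joint): How far the wheel is pressed down, in m: 0 free, 0.006 at its stop. The mount is sprung: it starts to sink at about 4 N and reaches the stop at about 10 N. The wheel has no teeth: a fingertip that presses it 2 to 4 mm down and sweeps along the timer's x rolls it by friction (sweep = 36 mm x angle in rad).

How it is judged (in metres and radians):
On the way, in this order (a step that is already met when the one before it is completed fails the run):
1. the wheel is rolled to 5 (within 0.22 rad, about 13 degrees) and the fingers are off it (value of joint wheel between 3.707 and 4.147 rad and contact force between the fingers and timer below 0.1 N), for 0.2 s.
2. the start button is pressed down by at least 4.5 of its 6 mm while the wheel stands at 5 (value of joint start above 0.0045 m and value of joint wheel between 3.707 and 4.147 rad), for 0.05 s.
At the end, for the whole second after the job is handed in: The wheel stands at 5 (3.927 rad, within 0.22), the start button has been pressed and is up again (travel below 1.5 mm) (value of joint wheel between 3.707 and 4.147 rad and value of joint start below 0.0015 m); the robot touches nothing.
It fails at once if the start button is pressed (over 3.5 mm) while the wheel does not stand at 5 (value of joint start above 0.0035 m and (value of joint wheel below 3.707 rad or value of joint wheel above 4.147 rad)).
It fails at once if the flask or the beaker is shifted by more than 30 mm or tipped by more than 0.35 rad (distance of any of flask, beaker_0 from where it was at the start of the episode above 0.03 m or angle between any of flask, beaker_0's own z axis and vertical above 0.35 rad).
It also fails if it takes over 48 s, if anything falls off the work surface, if the arm or the gripper's body presses on something with over 40 N, if the wrist force passes 120 N, or if a joint passes its speed limit or range.

### The arm

A 6-joint arm with a two-finger parallel gripper is mounted at the origin on a cart in front of the work surface, level with it; the furniture and walls round the work are solid. World frame = base frame: x ahead of the robot, y to its left, z up, the work surface at z = 0. Lengths are in mm, angles in rad, forces in N, time in s.
With the tool pointing down it reaches from about 300 to 775 mm from the base axis. Payload 14.6 kg.
Tool frame: the origin (TCP) lies at the very end of the fingers, on their centre line; the grasp point (between the pads) lies 19 mm behind it (manip.grip_point_offset is the distance from the TCP to the grasp point, in mm); z points along the fingers, y is the line along which they close (so a half turn about z gives the same grasp; the last joint's range is limited). The gripper opens to 94 mm and grips with 3 to 60 N. Pads are 16 mm wide; open, the fingers measure 119 mm over their backs; the gripper's body (75 mm by 177 mm) begins 78 mm behind the grasp point.
Start: joints at [-1.257, 0.3, 1.521, -0, 1.321, -0.067], TCP at [204.407, -510.595, 205.446] pointing down, gripper open.
Joint ranges: [-3.03, 3.03], [-0.79, 2.21], [0.23, 2.52], [-1.04, 4.18], [0, 3.07], [-2.55, 2.55]. Speed limits (rad/s): [2.22, 2.22, 2.57, 3.14, 3.14, 3.14].

### API

Orientations are given as [roll, pitch, yaw] about the fixed x, y, z axes, in that order (R = Rz(yaw) Ry(pitch) Rx(roll)).
In Python, from cell import telemetry, eyes, manip gives the robot as it stands.
- The arm moves only by the tool play_rows, never from a script. Its arguments are lists of equal length, an entry for each row: "translation": the shift along the world's x, y, z in m, a list of three; "yaw": the turn about the world's z in rad. A call has 1 to 12 rows; each row is the pose to reach, as a shift and turn from the pose commanded when the call began; what a row does not reach only later rows make up. A row lasts 1/8 s, in which the tool goes at most 62.5 mm and 10.7 degrees, less where a joint would pass 70% of its speed; a pose out of reach is approached as far as the arm can. A call with a gripper value outside its range is refused whole. "hand" is the opening, from 0 (shut) to 1 (fully open), set as the call begins (left out, the last holds). The fingers move at their own pace and stop on an object; "force" is the grip in N (left out, the last holds). Time passes only in rows, so rows that repeat a pose let the fingers close. It gives the time, the measured TCP pose, the force, the opening and the grip force at its end, in the units of the state.
- telemetry.read_state(): the state, without advancing time (a new reading comes with each control period).
- eyes.camera(name): name is "scene" or "top" or "wrist"; returns a dict with "pixels" (420x560x3 uint8, red, green, blue), "fx", "fy", "cx", "cy" (pixels), "dist_coeffs" ([k1, k2, p1, p2, k3] as OpenCV has them; the pictures are not rectified), "cam_to_world" (4x4, takes a point from camera to world coordinates); the wrist camera has in their place "T_tool_cam" (4x4, takes a point from camera to tool coordinates, whose origin is the TCP and whose axes are the flange's). Camera axes: x right, y up, looking along -z (the intrinsics and any distortion apply to the point x, -y, -z); pixel columns grow to the right and rows downward; lengths in mm; the calibration is good to about 2 mm. A picture is of the moment at which its call begins: read the wrist's pose just before it. There is no depth.
- manip.sign_off(): hands the job in; it is judged then, once.
The state is a dict: "clock": time; "joints": joint angles; "qd": joint speeds; "effort": joint torques, N m; "eef_pos": TCP position; "eef_rot": TCP orientation; "wrist_force": force on the tool from outside, world axes, zero at the start; "moment": the same for the moment, N m; "finger_gap": finger opening in mm; "finger_force": force on a finger pad.
Only numpy, scipy, OpenCV 4.12 (cv2) and the standard library are available. Lean on these libraries where they do the work, as an engineer would, in place of code of your own. Each camera call takes 0.05 s, during which the arm holds its last target. There are 200 camera calls.

## Working session

There is one attempt and no reset: what is moved stays moved. The work goes in short steps, Python scripts to look and compute and a tool call to move; the robot and the scene stay as the last step left them, time stands still between calls to the robot, and variables do not carry over. Pictures are saved under pics/ and viewed, at most 10 in all, crops included, and the job is handed in when it is done.

Besides the shell and the picture viewer there is one more tool, called in YAML: its name, and indented under it one key for each argument. play_rows: Moves the arm, as the interface text tells. Its arguments: {"type":"object","properties":{"translation":{"type":"array","items":{"type":"array","items":{"type":"number"}}},"yaw":{"type":"array","items":{"type":"number"}},"hand":{"type":"number"},"force":{"type":"number"}},"required":["translation","yaw"]}

```bash
mkdir -p pics; cat > h.py <<'E'
import numpy as np, cv2
from cell import telemetry, eyes, manip
from scipy.spatial.transform import Rotation as R
def shot(n,f):
    s=telemetry.read_state(); c=eyes.camera(n); cv2.imwrite(f'pics/{f}.png',c['pixels'][:,:,::-1]); 
    if n=='wrist':
        T=np.eye(4);T[:3,:3]=R.from_euler('xyz',s['eef_rot']).as_matrix();T[:3,3]=s['eef_pos'];c['cam_to_world']=T@np.array(c['T_tool_cam'])
    return c
def ray(c,u,v):
    K=np.array([[c['fx'],0,c['cx']],[0,c['fy'],c['cy']],[0,0,1.]])
    p=cv2.undistortPoints(np.array([[[u,v]]],float),K,np.array(c['dist_coeffs'],float))[0,0]
    M=np.array(c['cam_to_world']);d=M[:3,:3]@np.array([p[0],-p[1],-1]);return M[:3,3],d
def onz(c,u,v,z):
    o,d=ray(c,u,v);return o+d*(z-o[2])/d[2]
E
python3 - <<'E'
from h import *
print(telemetry.read_state())
for n in ['scene','top']:
    c=shot(n,n+'0'); h=cv2.cvtColor(c['pixels'],cv2.COLOR_RGB2HSV)
    print(n,np.round(c['cam_to_world'],2).tolist())
    for nm,m in [('green',cv2.inRange(h,(45,100,50),(85,255,255))),('red',cv2.inRange(h,(0,150,90),(6,255,255))|cv2.inRange(h,(174,150,90),(180,255,255)))]:
        k,l,st,ce=cv2.connectedComponentsWithStats(m)
        for i in range(1,k):
            if st[i,4]>8: print(nm,st[i].tolist(),ce[i].round(1),onz(c,*ce[i],78).round(1))
E
```

```text
{'clock': 0.0, 'joints': array([-1.25658606e+00,  3.00474623e-01,  1.52159718e+00,  8.85616240e-06,
        1.32070449e+00, -6.65624728e-02]), 'qd': array([-0.00183466, -0.00160771,  0.0003543 ,  0.00015311,  0.00203311,
        0.00122164]), 'effort': array([ 3.94189692e-04, -5.31797361e+01, -3.52737844e+01,  7.09336298e-02,
        2.42916495e-02, -1.27127155e-04]), 'eef_pos': array([ 204.33552664, -510.34194813,  204.8775936 ]), 'eef_rot': array([-3.14041221e+00, -8.72864476e-05,  3.80770495e-01]), 'wrist_force': array([-0.43855998,  0.11243674, -0.0947265 ]), 'moment': array([-0.06220166,  0.0211311 ,  0.03646786]), 'finger_force': 0.0, 'finger_gap': 93.7112105520948}
scene [[-0.85, 0.33, -0.41, 55.16], [-0.53, -0.53, 0.67, 770.14], [0.0, 0.79, 0.62, 729.73], [0.0, 0.0, 0.0, 1.0]]
green [252, 227, 13, 11, 114] [258.2 231.8] [473.  156.4  78. ]
red [154, 136, 3, 4, 9] [154.9 137.7] [963.4 -34.7  78. ]
red [129, 182, 6, 4, 21] [131.7 183.3] [848.6 169.8  78. ]
red [217, 269, 4, 3, 10] [218.7 269.8] [477.1 295.1  78. ]
top [[0.02, 1.0, -0.04, 428.78], [-1.0, 0.02, -0.01, 46.54], [-0.01, 0.04, 1.0, 953.45], [0.0, 0.0, 0.0, 1.0]]
green [218, 201, 14, 14, 158] [224.6 207.4] [474.6 157.7  78. ]
red [223, 4, 6, 5, 21] [225.5   5.6] [888.1 165.8  78. ]
red [238, 7, 5, 6, 21] [240.    9.6] [879.8 136.   78. ]
red [162, 198, 6, 5, 22] [164.2 200.2] [487.2 278.8  78. ]
red [193, 201, 4, 5, 13] [194.5 202.9] [482.6 218.   78. ]
```

```bash
python3 - <<'E'
import cv2
a=cv2.imread('pics/top0.png')[120:320,120:320];b=cv2.imread('pics/scene0.png')[160:360,130:330]
cv2.imwrite('pics/ab.png',cv2.resize(cv2.hconcat([a,b]),(800,400),interpolation=cv2.INTER_CUBIC))
E
```

```text
(no output)
```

View pics/ab.png

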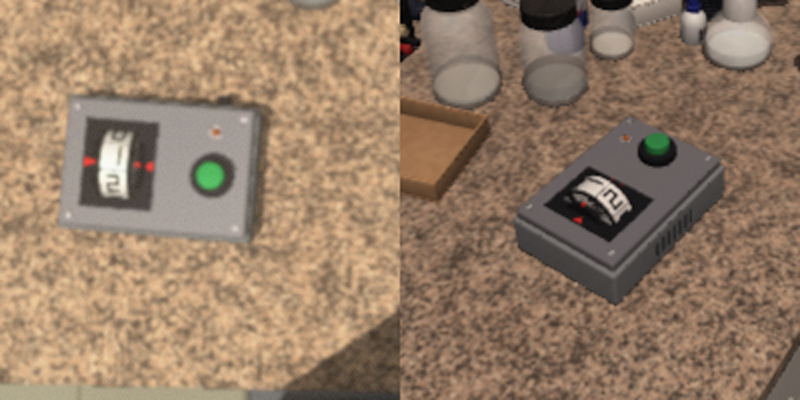

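View pics/top0.png

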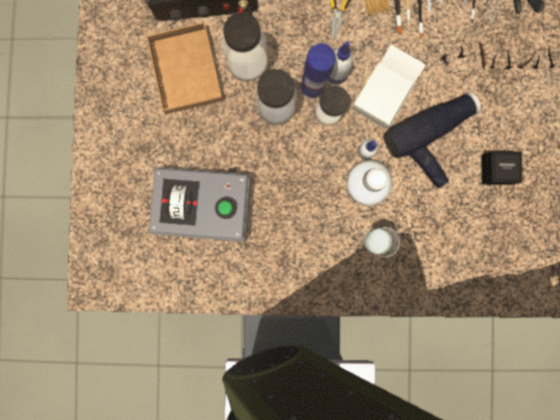

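play_rows:
  translation:
    - [0.04, 0.05, 0.02]
    - [0.08, 0.1, 0.04]
    - [0.12, 0.15, 0.06]
    - [0.16, 0.2, 0.08]
    - [0.19, 0.25, 0.09]
    - [0.21, 0.3, 0.09]
    - [0.22, 0.35, 0.09]
    - [0.23, 0.4, 0.09]
    - [0.23, 0.45, 0.09]
    - [0.23, 0.5, 0.09]
    - [0.22, 0.55, 0.09]
    - [0.21, 0.6, 0.09]
  yaw: [0.09, 0.18, 0.27, 0.36, 0.45, 0.54, 0.63, 0.72, 0.81, 0.9, 1.0, 1.1]
  hand: 0

```text
clock: 1.6
eef_pos: [413.8, 90.9, 295.3]
eef_rot: [-3.141, 0.0, 1.484]
wrist_force: [0.8, -0.0, -1.2]
finger_gap: 0.5
finger_force: 0.0
```

play_rows:
  translation:
    - [0.0, 0.05, 0.0]
    - [0.0, 0.1, 0]
    - [0.0, 0.13, 0]
    - [0.0, 0.13, 0]
  yaw: [0, 0, 0, 0]

```text
clock: 2.1
eef_pos: [414.0, 220.6, 294.9]
eef_rot: [-3.141, 0.001, 1.483]
wrist_force: [-0.1, -0.2, -0.5]
finger_gap: 0.8
finger_force: 0.0
```

```bash
python3 - <<'E'
from h import *
s=telemetry.read_state();print(s['clock'],s['eef_pos'],s['eef_rot'],s['finger_gap'],s['wrist_force'])
c=shot('wrist','w1');print(np.round(c['T_tool_cam'],2).tolist())
h=cv2.cvtColor(c['pixels'],cv2.COLOR_RGB2HSV)
for nm,m in [('green',cv2.inRange(h,(45,100,50),(85,255,255))),('red',cv2.inRange(h,(0,150,90),(6,255,255))|cv2.inRange(h,(174,150,90),(180,255,255)))]:
        k,l,st,ce=cv2.connectedComponentsWithStats(m)
        for i in range(1,k):
            if st[i,4]>30: print(nm,st[i].tolist(),ce[i].round(1),onz(c,*ce[i],78).round(1))
E
```

```text
2.1 [414.02048826 220.6306982  294.88313608] [-3.14052707e+00  5.52866939e-04  1.48344381e+00] 0.8260615129916334 [-0.12808876 -0.16489046 -0.50617837]
[[-0.0, 0.96, 0.28, 81.02], [1.0, 0.0, -0.0, -0.23], [-0.0, 0.28, -0.96, -180.2], [0.0, 0.0, 0.0, 1.0]]
green [314, 216, 20, 21, 323] [323.1 226.2] [474.9 156.7  78. ]
red [323, 131, 9, 6, 37] [326.9 133.1] [485.6 285.6  78. ]
red [322, 173, 9, 10, 51] [326.6 178.4] [482.7 225.5  78. ]
```

View pics/w1.png

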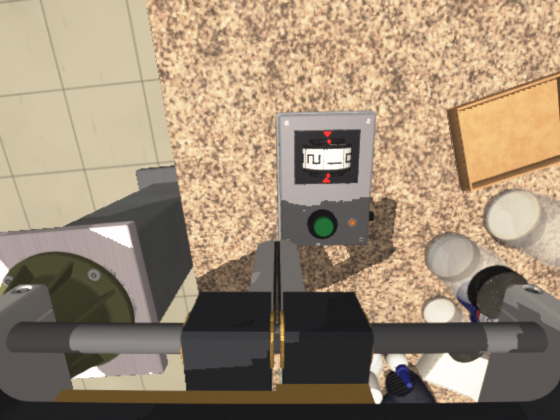

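```bash
cat >> h.py <<'E'
def tri(rs):
    A=0;b=0;P=[]
    for o,d in rs:
        d=d/np.linalg.norm(d);M=np.eye(3)-np.outer(d,d);A=A+M;b=b+M@o
    x=np.linalg.solve(A,b); return x,[np.linalg.norm(np.cross(x-o,d/np.linalg.norm(d))).round(1) for o,d in rs]
E
python3 - <<'E'
from h import *
t=eyes.camera('top');w=shot('wrist','w2')
for n,a,b in [('g',(224.6,207.4),(323.1,226.2)),('rl',(164.2,200.2),(326.9,133.1)),('rr',(194.5,202.9),(326.6,178.4))]:
    print(n,tri([ray(t,*a),ray(w,*b)]))
g=cv2.cvtColor(w['pixels'],cv2.COLOR_RGB2GRAY)
cv2.imwrite('pics/w2c.png',cv2.resize(w['pixels'][100:260,260:400,::-1],None,fx=4,fy=4,interpolation=cv2.INTER_CUBIC)[:600])
for uv in [(286,122),(368,121),(360.5,239)]: print(onz(w,*uv,62).round(1))
E
```

```text
g (array([474.36409668, 156.99289383,  84.1066499 ]), [np.float64(0.0), np.float64(0.0)])
rl (array([488.42675983, 282.95782168,  62.81382668]), [np.float64(0.3), np.float64(0.3)])
rr (array([484.38393773, 220.80862558,  64.61585139]), [np.float64(0.9), np.float64(0.9)])
[434.4 302.5  62. ]
[545. 294.  62.]
[532.9 123.3  62. ]
```

View pics/w2c.png

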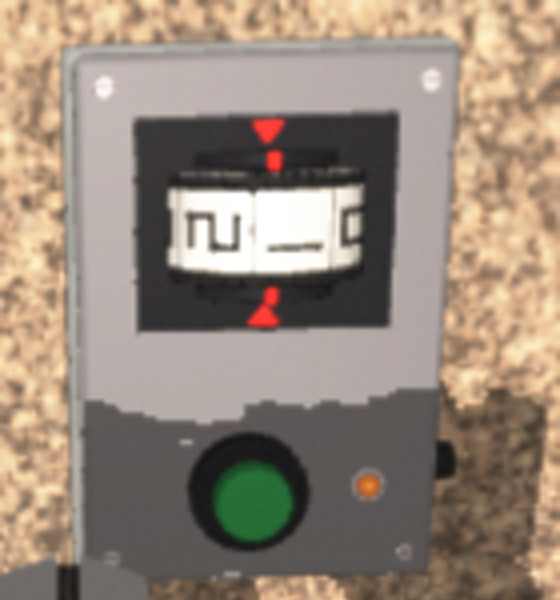

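```bash
cat >> h.py <<'E'
W=np.array([486.5,251.3,50.]);YAW=-0.073
def beta(c,u,v,W=W):
    o,d=ray(c,u,v);Q=R.from_euler('z',-YAW).as_matrix();o=Q@(o-W);d=Q@d
    a=d[0]**2+d[2]**2;b=o[0]*d[0]+o[2]*d[2];cc=o[0]**2+o[2]**2-36**2
    t=(-b-np.sqrt(b*b-a*cc))/a;p=o+t*d;return np.arctan2(p[0],p[2]),p
E
python3 - <<'E'
from h import *
w=shot('wrist','w3')
for n,x,y in [('two',214,231),('seam21',253,230),('one',295,246),('zero',352,225),('top ptr',275,160),('ptr',271,297)]:
    print(n,beta(w,260+x/4,100+y/4))
E
```

```text
two (np.float64(-0.5786289952148387), array([-19.6875586 ,   0.34399415,  30.13967545]))
seam21 (np.float64(-0.20854942896210193), array([-7.4534752 ,  1.00265406, 35.21996178]))
one (np.float64(0.18317288717439087), array([ 6.55741051, -4.46141432, 35.39774523]))
zero (np.float64(0.9018979452778288), array([28.24219007,  0.73078747, 22.32439697]))
top ptr (np.float64(-0.02798230747116609), array([-1.00723161, 23.45218992, 35.98590675]))
ptr (np.float64(-0.027429315858377868), array([ -0.98733155, -21.21906101,  35.98645824]))
```

play_rows:
  translation:
    - [0.02, 0.01, -0.04]
    - [0.04, 0.02, -0.09]
    - [0.0575, 0.0318, -0.14]
    - [0.0575, 0.0318, -0.18]
    - [0.0575, 0.0318, -0.195]
    - [0.0575, 0.0318, -0.195]
  yaw: [0.015, 0.015, 0.015, 0.015, 0.015, 0.015]

```text
clock: 3.05
eef_pos: [472.1, 250.7, 100.8]
eef_rot: [-3.141, 0.0, 1.495]
wrist_force: [0.1, 0.2, 1.1]
finger_gap: 0.2
finger_force: 0.0
```

play_rows:
  translation:
    - [0, 0, -0.008]
    - [0, 0, -0.014]
    - [0, 0, -0.017]
    - [0.005, -0.0004, -0.017]
    - [0.01, -0.0007, -0.017]
    - [0.015, -0.0011, -0.017]
    - [0.02, -0.0015, -0.017]
    - [0.025, -0.0018, -0.017]
    - [0.03, -0.0022, -0.017]
    - [0.03, -0.0022, -0.017]
  yaw: [0, 0, 0, 0, 0, 0, 0, 0, 0, 0]

```text
clock: 4.3
eef_pos: [502.3, 248.9, 83.2]
eef_rot: [3.141, 0.0, 1.496]
wrist_force: [1.7, 0.0, 2.4]
finger_gap: 0.5
finger_force: 1.5
```

```bash
python3 - <<'E'
from h import *
w=shot('wrist','w4');s=telemetry.read_state();print(s['clock'],s['eef_pos'],s['wrist_force'])
cv2.imwrite('pics/w4c.png',w['pixels'][:,:,::-1])
E
```

```text
4.35 [502.15227981 248.89020011  83.30162086] [1.56380902 1.13241125 2.70995908]
```

View pics/w4.png

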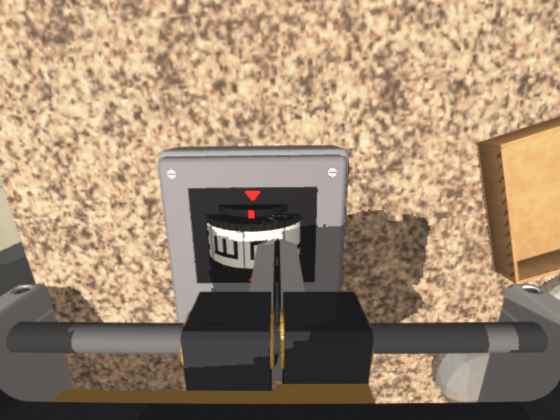

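play_rows:
  translation:
    - [0, 0, 0.01]
    - [0, 0, 0.025]
    - [-0.03, -0.03, 0.035]
    - [-0.06, -0.05, 0.035]
    - [-0.06, -0.05, 0.035]
    - [-0.06, -0.05, 0.035]
  yaw: [0, 0, 0, 0, 0, 0]

```text
clock: 5.1
eef_pos: [442.7, 199.4, 119.3]
eef_rot: [3.14, -0.001, 1.496]
wrist_force: [-0.1, -0.3, -0.6]
finger_gap: 0.7
finger_force: 0.0
```

```bash
python3 - <<'E'
from h import *
s=telemetry.read_state();print(s['clock'],s['eef_pos'],s['wrist_force'])
w=shot('wrist','w5')
# synthetic unrolled band: sample pixel for (beta,y) on cylinder -> ray-inverse via projectPoints
M=np.linalg.inv(w['cam_to_world']);K=np.array([[w['fx'],0,w['cx']],[0,w['fy'],w['cy']],[0,0,1.]])
F=np.diag([1,-1,-1.])
b=np.linspace(1.2,-1.2,481);y=np.linspace(30,-30,121)
B,Y=np.meshgrid(b,y,indexing='ij')
P=np.stack([36*np.sin(B),Y,36*np.cos(B)],-1).reshape(-1,3)@R.from_euler('z',YAW).as_matrix().T+W
Pc=(P@M[:3,:3].T+M[:3,3])@F
uv=cv2.projectPoints(Pc,np.zeros(3),np.zeros(3),K,np.array(w['dist_coeffs'],float))[0].reshape(481,121,2).astype(np.float32)
im=cv2.remap(w['pixels'],uv[...,0],uv[...,1],cv2.INTER_CUBIC)[:,:,::-1].copy()
im=cv2.resize(im,(242,481))
for v in np.arange(-1.2,1.3,.2):cv2.line(im,(0,int((1.2-v)*200)),(20 if abs(v)>.01 else 60,int((1.2-v)*200)),(0,255,0),1)
x0=int(uv[...,0].mean());y0=int(uv[...,1].mean());print(x0,y0)
raw=cv2.resize(w['pixels'][:,:,::-1],(560,420));raw=cv2.copyMakeBorder(raw,0,61,0,0,0)
cv2.imwrite('pics/w5c.png',np.hstack([im,raw])[:, :800])
E
```

```text
5.1 [442.66258328 199.41585971 119.31484299] [-0.14404367 -0.25245881 -0.61636396]
329 160
```

View pics/w5c.png

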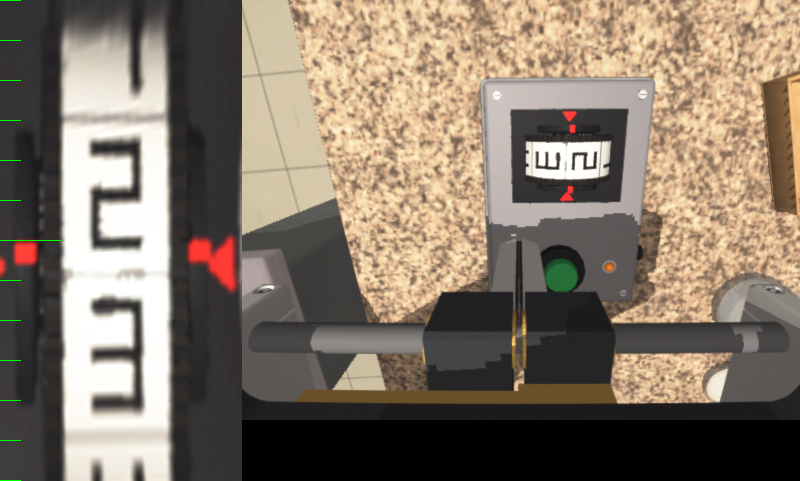

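play_rows:
  translation:
    - [0.015, 0.026, 0]
    - [0.03, 0.0522, 0]
    - [0.03, 0.0522, -0.018]
    - [0.03, 0.0522, -0.028]
    - [0.03, 0.0522, -0.035]
    - [0.035, 0.0518, -0.035]
    - [0.04, 0.0515, -0.035]
    - [0.045, 0.0511, -0.035]
    - [0.05, 0.0507, -0.035]
    - [0.055, 0.0504, -0.035]
    - [0.06, 0.05, -0.035]
    - [0.06, 0.05, -0.035]
  yaw: [0, 0, 0, 0, 0, 0, 0, 0, 0, 0, 0, 0]

```text
clock: 6.65
eef_pos: [502.3, 248.8, 83.2]
eef_rot: [3.141, 0.0, 1.496]
wrist_force: [2.7, 1.1, 2.1]
finger_gap: 0.6
finger_force: 1.6
```

play_rows:
  translation:
    - [0, 0, 0.012]
    - [0, 0, 0.025]
    - [-0.03, 0.0022, 0.02]
    - [-0.03, 0.0022, 0.012]
    - [-0.03, 0.0022, 0.006]
    - [-0.03, 0.0022, 0]
    - [-0.025, 0.0018, 0]
    - [-0.02, 0.0015, 0]
    - [-0.015, 0.0011, 0]
    - [-0.01, 0.0007, 0]
    - [-0.005, 0.0004, 0]
    - [0, 0, 0]
  yaw: [0, 0, 0, 0, 0, 0, 0, 0, 0, 0, 0, 0]

```text
clock: 8.15
eef_pos: [502.3, 249.0, 83.4]
eef_rot: [3.142, -0.0, 1.496]
wrist_force: [-0.2, -0.6, 0.8]
finger_gap: 0.4
finger_force: 0.2
```

play_rows:
  translation:
    - [0, 0, 0]
    - [0, 0, 0.01]
    - [0, 0, 0.025]
    - [-0.03, -0.03, 0.035]
    - [-0.06, -0.05, 0.035]
    - [-0.06, -0.05, 0.035]
    - [-0.06, -0.05, 0.035]
  yaw: [0, 0, 0, 0, 0, 0, 0]

```text
clock: 9.02
eef_pos: [442.7, 199.4, 119.4]
eef_rot: [3.14, -0.001, 1.496]
wrist_force: [-0.2, 0.6, -0.1]
finger_gap: 0.3
finger_force: 0.0
```

```bash
cat >u.py <<'E'
import sys
from h import *
s=telemetry.read_state();print(s['clock'],s['eef_pos'],s['wrist_force'])
w=shot('wrist',sys.argv[1])
M=np.linalg.inv(w['cam_to_world']);K=np.array([[w['fx'],0,w['cx']],[0,w['fy'],w['cy']],[0,0,1.]])
b=np.linspace(1.2,-1.2,481);y=np.linspace(30,-30,121)
B,Y=np.meshgrid(b,y,indexing='ij')
P=np.stack([36*np.sin(B),Y,36*np.cos(B)],-1).reshape(-1,3)@R.from_euler('z',YAW).as_matrix().T+W
Pc=(P@M[:3,:3].T+M[:3,3])@np.diag([1,-1,-1.])
uv=cv2.projectPoints(Pc,np.zeros(3),np.zeros(3),K,np.array(w['dist_coeffs'],float))[0].reshape(481,121,2).astype(np.float32)
im=cv2.remap(w['pixels'],uv[...,0],uv[...,1],cv2.INTER_CUBIC)[:,:,::-1].copy()
im=cv2.resize(im,(242,481))
for v in np.arange(-1.2,1.3,.2):cv2.line(im,(0,int((1.2-v)*200)),(20 if abs(v)>.01 else 60,int((1.2-v)*200)),(0,255,0),1)
raw=cv2.copyMakeBorder(w['pixels'][:,:,::-1],0,61,0,0,0)
cv2.imwrite(f'pics/{sys.argv[1]}c.png',np.hstack([im,raw])[:, :800])
E
python3 u.py w6
```

```text
9.025 [442.68021975 199.40709017 119.35069517] [-0.15729376  0.57472655 -0.06991002]
```

View pics/w6c.png

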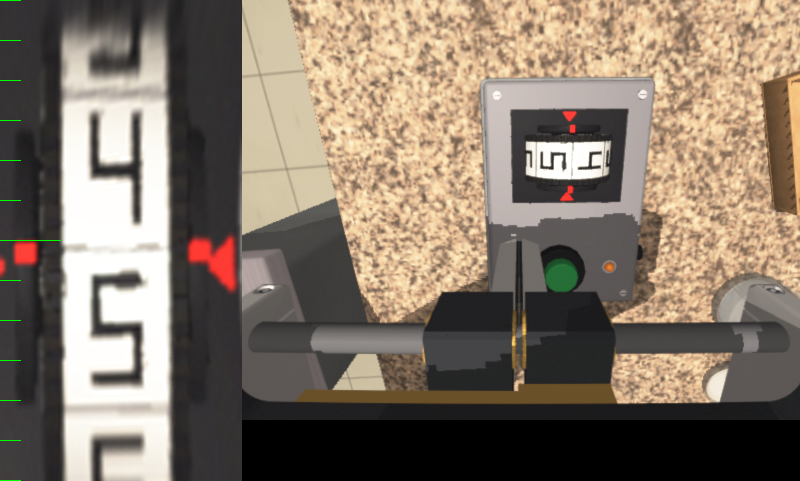

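play_rows:
  translation:
    - [0.018, 0.026, 0]
    - [0.0375, 0.0517, 0]
    - [0.0375, 0.0517, -0.018]
    - [0.0375, 0.0517, -0.028]
    - [0.0375, 0.0517, -0.035]
    - [0.0425, 0.0513, -0.035]
    - [0.0475, 0.051, -0.035]
    - [0.0525, 0.0506, -0.035]
    - [0.0525, 0.0506, -0.035]
    - [0.0525, 0.0506, -0.025]
    - [0.0525, 0.0506, -0.01]
  yaw: [0, 0, 0, 0, 0, 0, 0, 0, 0, 0, 0]

```text
clock: 10.45
eef_pos: [494.0, 249.4, 108.9]
eef_rot: [-3.14, 0.001, 1.496]
wrist_force: [0.0, -0.1, -0.1]
finger_gap: 0.7
finger_force: 0.0
```

play_rows:
  translation:
    - [-0.025, -0.02, 0.01]
    - [-0.0525, -0.0506, 0.01]
    - [-0.0525, -0.0506, 0.01]
    - [-0.0525, -0.0506, 0.01]
  yaw: [0, 0, 0, 0]

```text
clock: 10.95
eef_pos: [442.4, 199.3, 119.3]
eef_rot: [3.141, -0.001, 1.496]
wrist_force: [0.3, -1.0, 0.2]
finger_gap: 0.7
finger_force: 0.0
```

```bash
python3 u.py w7; python3 - <<'E'
from h import *
t=eyes.camera('top');s=eyes.camera('scene')
R_=[]
for n,c in [('t',t),('s',s)]:
    h=cv2.cvtColor(c['pixels'],cv2.COLOR_RGB2HSV);k,l,st,ce=cv2.connectedComponentsWithStats(cv2.inRange(h,(45,100,50),(85,255,255)))
    i=1+st[1:,4].argmax() if k>1 else None
    if i: print(n,st[i],ce[i]);R_.append(ray(c,*ce[i]))
if len(R_)>1: print(tri(R_))
E
```

```text
10.95 [442.3920134  199.28917994 119.26721894] [ 0.33305665 -1.00513065  0.16958018]
t [218 201  14  14 147] [224.68027211 207.2585034 ]
s [253 234   3   3   3] [254. 235.]
(array([478.14946423, 160.38258896,  68.53884924]), [np.float64(3.1), np.float64(3.1)])
```

View pics/w7c.png

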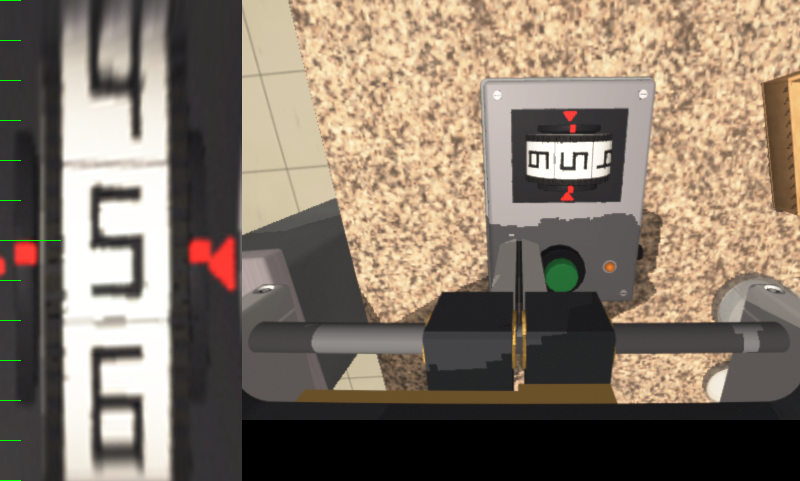

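play_rows:
  translation:
    - [0.016, -0.02, 0]
    - [0.032, -0.043, 0]
    - [0.032, -0.043, -0.015]
    - [0.032, -0.043, -0.028]
    - [0.032, -0.043, -0.033]
    - [0.032, -0.043, -0.036]
    - [0.032, -0.043, -0.038]
    - [0.032, -0.043, -0.038]
  yaw: [0, 0, 0, 0, 0, 0, 0, 0]

```text
clock: 12.1
eef_pos: [474.0, 156.3, 80.7]
eef_rot: [3.141, -0.0, 1.496]
wrist_force: [-1.7, 1.9, 4.0]
finger_gap: 0.5
finger_force: 1.7
```

play_rows:
  translation:
    - [0, 0, -0.001]
    - [0, 0, -0.002]
    - [0, 0, -0.002]
  yaw: [0, 0, 0]

```text
clock: 12.48
eef_pos: [474.1, 156.1, 78.6]
eef_rot: [3.141, -0.0, 1.496]
wrist_force: [-1.6, 3.4, 4.4]
finger_gap: 0.2
finger_force: 2.3
```

play_rows:
  translation:
    - [0, 0, -0.001]
    - [0, 0, -0.002]
    - [0, 0, -0.002]
  yaw: [0, 0, 0]

```text
clock: 12.85
eef_pos: [474.2, 156.2, 77.9]
eef_rot: [3.141, -0.001, 1.496]
wrist_force: [-8.5, 1.8, 22.6]
finger_gap: 0.2
finger_force: 11.4
```

play_rows:
  translation:
    - [0, 0, 0.005]
    - [0, 0, 0.02]
    - [-0.015, 0.02, 0.042]
    - [-0.032, 0.043, 0.042]
    - [-0.032, 0.043, 0.042]
    - [-0.032, 0.043, 0.042]
  yaw: [0, 0, 0, 0, 0, 0]

```text
clock: 13.6
eef_pos: [442.2, 198.5, 118.6]
eef_rot: [3.141, 0.0, 1.496]
wrist_force: [0.4, 0.3, -0.8]
finger_gap: 0.5
finger_force: 0.0
```

```bash
python3 u.py w8
```

```text
13.6 [442.231961  198.5463599 118.5757046] [ 0.38390494  0.34668241 -0.78916724]
```

View pics/w8c.png

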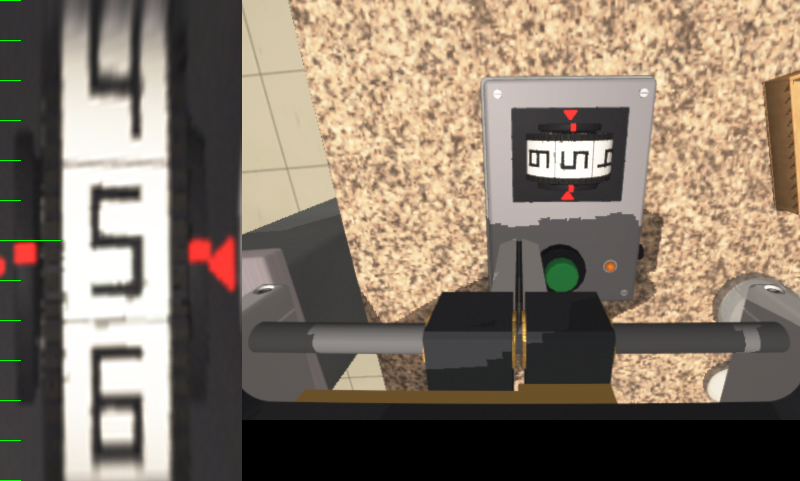

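The 5 is still centred between the pointers (its seams at rows 162 and 320). The button is up at about (562, 272) in the picture, and nothing is touching the timer.

```bash
python3 -c "from cell import manip;print(manip.sign_off())"
```

```text
the job is handed in; nothing more can be done
None
```

I rolled the thumbwheel to 5, took the finger off it, pressed the start button to its stop and let it go, then handed the job in at about 14 s; the wrist camera showed the 5 still centred, and the arm never went near the flask or beaker.

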